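Shut the battery door of a work lamp

TASK

The cordless work lamp lies face down on the bench with fresh cells in it and its sprung battery door standing open. Shut the door with your fingertips alone: push it over and down, hold it down against its spring, and push it along by its thumb step until its edge is fully home beneath the retaining lip, so that it stays shut when you let go. Do not force it, do not pick up or shove the lamp or take out a cell, and leave the funnel, the jar and the grommet where they are.

Things in the scene. Friction and masses are not known exactly. Their poses are not given: they have to be found in the camera images.
- lamp: black and grey cordless work lamp lying loose on its lens, 2.1 to 2.8 kg with cells; base 190 x 250 mm, 22 high, heat sinks at both ends 48 high, folded tube stand out to x 130, y +-140, 24 high. Battery housing in the middle: x -62 to 70, y -68 to 68, top 62 mm up; nothing over 76 but the open door. Origin under the centre, on the bench; x from the door's hinge to the lip, y along the hinge, z up
- door (a joint): swing of the door about its hinge (lamp's y), rad: 0 flat over the bay, pi/2 upright, 1.75 sprung open, leaning back. Light grey plate 122 mm wide, 5 thick, free edge 94 mm from the hinge axis, which lies in the plane of its underside. A spring pushes it open throughout, some 2 N at 50 mm from the hinge when flat: untucked it springs up. Pressed flat it meets a foam seal. Tucked it rests at 0 to 0.02 under the lip
- door_slide (a joint): how far the hinge pin, and the door with it, has moved in its slots towards the lip (lamp's +x), m: 0 = back (starts at 0 to 0.002), 0.016 = fully home at the stop. Stiff, about 2.5 N. The door swings down past the lip only while this is under 0.003; pushed in sooner, its edge lands on top of the lip. Pressing the open door's inner face towards the hinge moves it back
- hinge_point (a point): fixed in the lamp: middle of the door's hinge axis with the slide at 0; in the lamp's frame at x -50, y 0, z 65 mm
- lip_edge (a point): fixed in the lamp: middle of the lip's edge, on its underside, 98 mm along x from hinge_point and 6.5 mm above it. The lip is a dark grey hood on the battery housing, 118 mm wide, 4.5 thick, 14 deep, open towards the hinge. With the door flat and slide 0 the door's edge is 4 mm short of it; fully home it is 12 mm beneath it
- thumb_step (a point): moves with the door: middle of the foot of the thumb step, a ridge 70 mm wide, 7 high across the door's outer face (top when shut), 58 mm from the hinge axis. Its steep side, which this point marks, faces the hinge and is pushed with a fingertip; the other side slopes away. Axes: x from hinge to free edge, z out of the outer face
- free_edge (a point): moves with the door: middle of its free edge, 94 mm from the hinge axis
- cell1_centre (a point): centre of a round white battery cell, 33 mm across, 61 mm long, lying loose in the open bay along the lamp's x at the lamp's y = -37 mm, centre 39 mm above the bench, its top 6 mm below the rim
- cell2_centre (a point): the same, at the lamp's y = 0
- cell3_centre (a point): the same, at the lamp's y = +37 mm
- funnel: yellow plastic funnel standing on its mouth, 112 mm across, 115 mm high; origin on the bench under its middle
- jar: glass jar of screws with a flip-top lid, 74 mm across, 96 mm high; origin on the bench under its middle
- grommet: green hard silicone grommet lying flat, 48 mm across, 16 mm high; origin on the bench under its middle
Mind the look-alikes: they are no part of the job. What is shaped like the part that bears cell3_centre but turquoise is not meant.

How it is judged (in metres and radians):
At the end, for the whole second after the job is handed in: the door lies flat (within 0.05 rad) and has been pushed at least 12 of its 16 mm home, so that its edge is held beneath the lip by itself; the lamp lies flat and still within 50 mm of its start, the three cells in its bay, and funnel, jar and grommet within 30 mm of where they stood (value of joint door below 0.05 rad and value of joint door_slide above 0.012 m and velocity of joint door between -0.1 and 0.1 rad/s and linear speed of lamp below 0.02 m/s and angle between lamp's own z axis and vertical below 0.05 rad and height (world z) of lamp below 0.006 m and distance of lamp from where it was at the start of the episode below 0.05 m and height (world z) of each of cell1_centre, cell2_centre, cell3_centre below 0.05 m and horizontal distance between each of cell1_centre, cell2_centre, cell3_centre and lamp below 0.06 m and distance of each of funnel, jar, grommet from where it was at the start of the episode below 0.03 m); the robot touches nothing.
It fails at once if the lamp is lifted, tipped or shoved more than 50 mm (height (world z) of lamp above 0.015 m or angle between lamp's own z axis and vertical above 0.12 rad or distance of lamp from where it was at the start of the episode above 0.05 m).
It fails at once if a cell is taken out of its bay (height (world z) of any of cell1_centre, cell2_centre, cell3_centre above 0.06 m).
It fails at once if funnel, jar or grommet is pushed or carried more than 30 mm (distance of any of funnel, jar, grommet from where it was at the start of the episode above 0.03 m).
It fails at once if the door or lamp is forced (more than 80 N from the fingers) (contact force between the fingers and lamp above 80 N).
It also fails if it takes over 40 s, if anything falls off the work surface, if the arm or the gripper's body presses on something with over 40 N, if the wrist force passes 120 N, or if a joint passes its speed limit or range.

ROBOT

A 6-joint arm with a two-finger parallel gripper is mounted at the origin on the work surface. World frame = base frame: x ahead of the robot, y to its left, z up, the work surface at z = 0. Lengths are in mm, angles in rad, forces in N, time in s.
With the tool pointing down it reaches from about 275 to 750 mm from the base axis. Payload 10.2 kg.
Tool frame: the origin (TCP) lies between the finger pads; the fingertips stand 17 mm ahead of it and the grasp point (between the pads) lies 2 mm behind it; y points along the fingers, x is the direction in which the jaws open and shut, and the axes are right-handed (so a half turn about y gives the same grasp; the last joint's range is limited). The gripper opens to 85 mm and grips with 20 to 120 N. Pads are 22 mm wide; open, the fingers measure 114 mm over their backs; the gripper's body (76 mm by 85 mm) begins 54 mm behind the grasp point. The pads swing forward as they close: fully open they stand 13 mm farther back than shut.
Start: joints at [0.954, 0.313, 1.498, -0, 1.331, -0.223], TCP at [201.456, 484.816, 219.394] pointing down, gripper open.
Joint ranges: [-2.94, 2.94], [-0.97, 2.17], [0.19, 2.56], [-1.23, 4.37], [0.02, 3.11], [-2.88, 2.88]. Speed limits (rad/s): [2.39, 2.39, 3.01, 3.14, 3.14, 3.14].

INTERFACE

Orientations are given as a unit quaternion [w, x, y, z].
In Python, from rig import ctrl gives the robot as it stands.
- The arm moves only by the tool jog_arm, never from a script. Its argument "targets" is a list of rows, each an object with "offset": the shift along the tool's x, y, z in m, a list of three; "yaw": the turn about the tool's y in rad. In form: [{"offset": [dx, dy, dz], "yaw": yaw}, ...]. A call has 1 to 12 rows; each row is the pose to reach, as a shift and turn from the pose measured when the call began, along the tool's axes at that moment; what a row does not reach only later rows make up. A row lasts 1/12 s, in which the tool goes at most 41.7 mm and 7.16 degrees, less where a joint would pass 70% of its speed; a pose out of reach is approached as far as the arm can. A call with a gripper value outside its range is refused whole. "fingers" is the finger opening in m, from 0 to 0.0854, set as the call begins (left out, the last holds). The fingers move at their own pace and stop on an object; "grip_force" is the grip in N (left out, the last holds). Time passes only in rows, so rows that repeat a pose let the fingers close. It gives the time, the measured TCP pose, the force and the opening at its end, in the units of the state.
- ctrl.sense(): the state, without advancing time (a new reading comes with each control period).
- ctrl.capture(name): name is "scene" or "top" or "wrist"; returns a dict with "img" (400x640x3 uint8, red, green, blue), "intrinsics" (3x3 intrinsics, pixels), "T" (4x4, takes a point from camera to world coordinates); the wrist camera has in their place "mount" (4x4, takes a point from camera to tool coordinates, whose origin is the TCP and whose axes are the tool frame's). Camera axes: x right, y up, looking along -z (the intrinsics and any distortion apply to the point x, -y, -z); pixel columns grow to the right and rows downward; lengths in mm; the calibration is good to about 2 mm. A picture is of the moment at which its call begins: read the wrist's pose just before it. There is no depth.
- ctrl.finish_job(): hands the job in, once; it reports no verdict.
Trained networks look in the newest picture that a camera, given by its name, has taken for a name from the list of things; names that differ only in an ending like _2 or _b are one class to them, and where a whole thing is asked for, a point or a joint stands for the part that bears it (a point fixed in the world has none). Each returns a list of dicts, best first, with "score" (0 to 1); they miss things now and then, are a little off and sometimes report something else, mostly with a low value. They report only what shows in the picture. A call takes as long as a camera call. They do not tell look-alikes from the thing itself.
- ctrl.boxes_of(camera, target): "box" ([left, top, right, bottom] in pixels, round what is visible of it).
- ctrl.regions_of(camera, target): "region" (400x640 bool, what is visible of it) and "box" ([left, top, right, bottom] in pixels, round what is visible of it).
The state is a dict: "time_s": time; "joints": joint angles; "dq": joint speeds; "tau": joint torques, N m; "eef_pos": TCP position; "ee_rot": TCP orientation; "force": force on the tool from outside, world axes, zero at the start; "wrist_torque": the same for the moment, N m; "grip_width": opening from 0.0 (shut) to 1.0 (fully open).
Only numpy, scipy, OpenCV 4.12 (cv2) and the standard library are available. Lean on these libraries where they do the work, as an engineer would, in place of code of your own. Each camera call takes 0.05 s, during which the arm holds its last target.

## Working session

There is one attempt and no reset: what is moved stays moved. The work goes in short steps, Python scripts to look and compute and a tool call to move; the robot and the scene stay as the last step left them, time stands still between calls to the robot, and variables do not carry over. Pictures are saved under pics/ and viewed, and the job is handed in when it is done.

Besides the shell and the picture viewer there is one more tool, called in YAML: its name, and indented under it one key for each argument. jog_arm: Moves the arm, as the interface text tells. Its arguments: {"type":"object","properties":{"targets":{"type":"array"},"fingers":{"type":"number"},"grip_force":{"type":"number"}},"required":["targets"]}

```bash
mkdir -p pics; ls; python3 - <<'E'
from rig import ctrl
import cv2
s=ctrl.sense()
for k,v in s.items(): print(k,v)
for n in ["scene","top","wrist"]:
    c=ctrl.capture(n); cv2.imwrite(f"pics/{n}0.png",c["img"][:,:,::-1])
    print(n,c["intrinsics"],c.get("T"),c.get("mount"),[k for k in c])
E
```

```text
pics
time_s 0.0
joints [ 9.53558707e-01  3.13444351e-01  1.49842105e+00  9.94414492e-06
  1.33100424e+00 -2.23410559e-01]
dq [ 0.0013149   0.00010283 -0.00076121  0.0003343  -0.00014133 -0.00059716]
tau [-2.67207106e-04 -4.12263858e+01 -2.59744245e+01 -1.31092229e-04
  4.01465833e-03  1.42673653e-05]
eef_pos [201.31159252 484.58128646 218.84401127]
ee_rot [-0.58800162  0.58831761  0.3920921  -0.392938  ]
force [ 0.38010879 -1.09504786  0.08876834]
wrist_torque [0.02070292 0.00575437 0.02088346]
grip_width 0.9999308536464685
scene [[509.06816171   0.         311.21560486]
 [  0.         509.06816171 198.39482057]
 [  0.           0.           1.        ]] [[ 4.12962990e-01 -7.89054067e-01  4.54813421e-01  1.11566175e+03]
 [ 9.10739753e-01  3.59880176e-01 -2.02581741e-01 -1.50293961e+02]
 [-3.83038745e-03  4.97875424e-01  8.67240100e-01  1.02239206e+03]
 [ 0.00000000e+00  0.00000000e+00  0.00000000e+00  1.00000000e+00]] None ['img', 'intrinsics', 'T']
top [[383.33580136   0.         323.63156195]
 [  0.         383.33580136 205.43200773]
 [  0.           0.           1.        ]] [[ 2.40072835e-03  9.96635033e-01 -8.19319728e-02  5.31489596e+02]
 [-9.99995086e-01  2.55781549e-03  1.81238121e-03  6.92475271e+01]
 [ 2.01584948e-03  8.19272192e-02  9.96636276e-01  9.14982563e+02]
 [ 0.00000000e+00  0.00000000e+00  0.00000000e+00  1.00000000e+00]] None ['img', 'intrinsics', 'T']
wrist [[345.30079453   0.         317.71521959]
 [  0.         345.30079453 194.03408319]
 [  0.           0.           1.        ]] None [[ 9.99999315e-01  5.73955123e-05 -1.16938264e-03 -6.22501580e-01]
 [-1.13140403e-03  3.04260577e-01 -9.52588170e-01 -1.53203174e+02]
 [ 3.01122751e-04  9.52588840e-01  3.04260434e-01  7.80738180e+01]
 [ 0.00000000e+00  0.00000000e+00  0.00000000e+00  1.00000000e+00]] ['img', 'intrinsics', 'mount']
```

View pics/scene0.png

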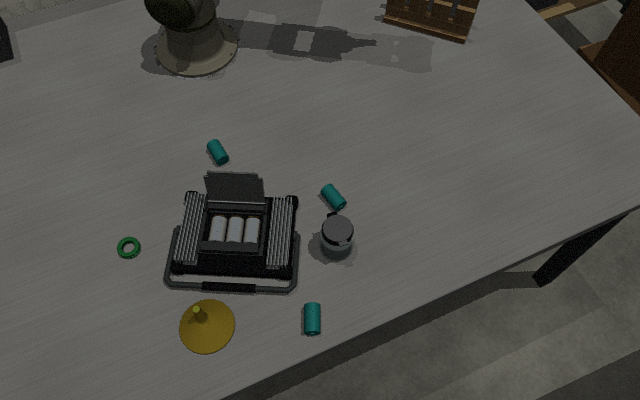

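View pics/top0.png

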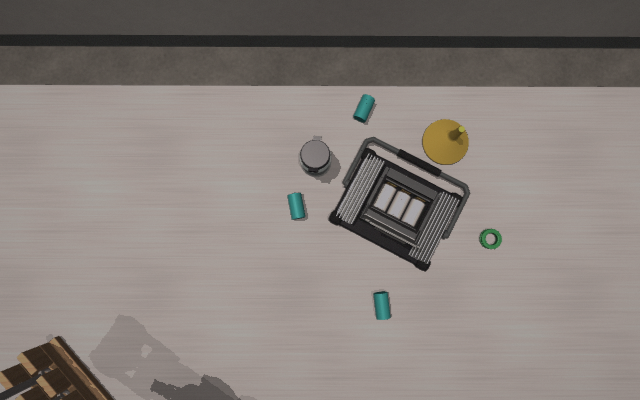

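View pics/wrist0.png

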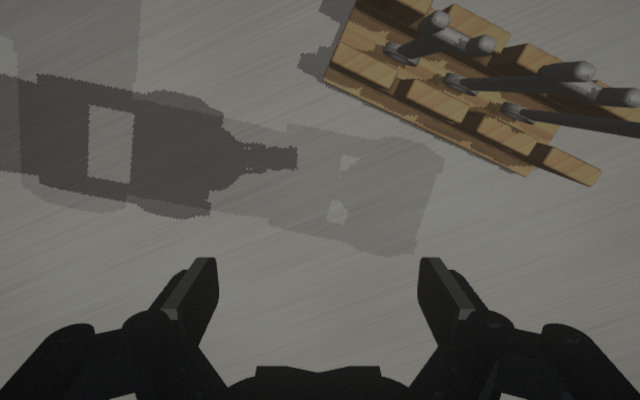

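```bash
cat > h.py <<'E'
import numpy as np, cv2
from rig import ctrl
from scipy.spatial.transform import Rotation as R
def cam(n):
    s=ctrl.sense(); c=ctrl.capture(n); K=np.array(c["intrinsics"])
    if n=="wrist":
        q=np.array(s["ee_rot"]); T=np.eye(4); T[:3,:3]=R.from_quat(q[[1,2,3,0]]).as_matrix(); T[:3,3]=s["eef_pos"]; T=T@np.array(c["mount"])
    else: T=np.array(c["T"])
    return c["img"],K,T
def proj(P,K,T):
    P=np.atleast_2d(P); p=(P-T[:3,3])@T[:3,:3]
    p=p*[1,-1,-1]; return np.c_[K[0,0]*p[:,0]/p[:,2]+K[0,2],K[1,1]*p[:,1]/p[:,2]+K[1,2]]
def ray(uv,z,K,T):
    d=np.array([(uv[0]-K[0,2])/K[0,0],-(uv[1]-K[1,2])/K[1,1],-1.])
    d=T[:3,:3]@d; o=T[:3,3]; return o+d*(z-o[2])/d[2]
def save(img,name,pts=None,crop=None,scale=1):
    im=img[:,:,::-1].copy(); x0=y0=0
    if crop: x0,y0,x1,y1=crop; im=im[y0:y1,x0:x1]
    im=cv2.resize(im,None,fx=scale,fy=scale,interpolation=cv2.INTER_CUBIC)
    im=np.clip(im.astype(float)*1.8,0,255).astype(np.uint8)
    if pts is not None:
        for i,p in enumerate(pts):
            cv2.circle(im,(int((p[0]-x0+.5)*scale),int((p[1]-y0+.5)*scale)),2,(0,0,255),-1)
    cv2.imwrite("pics/"+name,im)
E
python3 - <<'E'
from h import *
for n in ["top","scene"]:
    img,K,T=cam(n)
    for t in ["lamp","cell1_centre","cell2_centre","door","thumb_step","free_edge","funnel","jar","grommet"]:
        for r in ctrl.boxes_of(n,t)[:7]:
            b=np.array(r["box"]); c=((b[0]+b[2])/2,(b[1]+b[3])/2)
            print(n,t,round(r["score"],2),b.round(0),ray(c,{"cell1_centre":39,"cell2_centre":39}.get(t,30),K,T).round(0))
    x=[320,120,480,280] if n=="top" else [150,150,310,310]
    save(img,n+"1.png",crop=x,scale=4)
E
```

```text
top lamp 0.72 [330. 139. 470. 270.] [ 607. -109.   30.]
top lamp 0.59 [362. 213. 418. 249.] [545. -86.  30.]
top lamp 0.43 [480. 230. 503. 248.] [ 528. -319.   30.]
top cell1_centre 0.97 [403. 197. 426. 227.] [ 589. -140.   39.]
top cell1_centre 0.37 [331. 135. 467. 272.] [ 609. -106.   39.]
top cell1_centre 0.21 [364. 213. 417. 247.] [547. -85.  39.]
top cell2_centre 0.62 [424. 123. 468. 161.] [ 752. -217.   39.]
top door 0.62 [298. 135. 329. 173.] [725.  92.  30.]
top door 0.58 [366. 216. 417. 252.] [540. -90.  30.]
top door 0.55 [403. 196. 425. 224.] [ 594. -142.   30.]
top thumb_step 0.78 [365. 214. 420. 247.] [546. -92.  30.]
top thumb_step 0.62 [479. 229. 503. 248.] [ 529. -318.   30.]
top thumb_step 0.51 [332. 139. 472. 274.] [ 603. -114.   30.]
top free_edge 0.63 [364. 215. 422. 248.] [544. -92.  30.]
top funnel 0.56 [425. 122. 466. 161.] [ 755. -218.   30.]
top funnel 0.33 [371. 185. 397. 215.] [617. -73.  30.]
top jar 0.66 [296. 134. 331. 174.] [724.  92.  30.]
top grommet 0.79 [482. 230. 504. 246.] [ 530. -323.   30.]
top grommet 0.66 [364. 217. 416. 251.] [539. -85.  30.]
scene cell1_centre 0.9 [208. 216. 228. 242.] [ 585. -135.   39.]
scene cell2_centre 0.86 [225. 216. 245. 244.] [ 604. -102.   39.]
scene door 0.73 [203. 169. 268. 204.] [494. -63.  30.]
scene door 0.62 [177. 301. 237. 352.] [ 775. -224.   30.]
scene thumb_step 0.81 [206. 171. 263. 203.] [495. -65.  30.]
scene free_edge 0.75 [206. 169. 268. 201.] [493. -59.  30.]
scene free_edge 0.55 [164. 171. 300. 293.] [ 601. -109.   30.]
scene funnel 0.61 [182. 298. 237. 353.] [ 775. -220.   30.]
scene jar 0.56 [321. 213. 354. 263.] [708.  93.  30.]
scene grommet 0.59 [114. 238. 141. 261.] [ 547. -326.   30.]
```

View pics/top1.png

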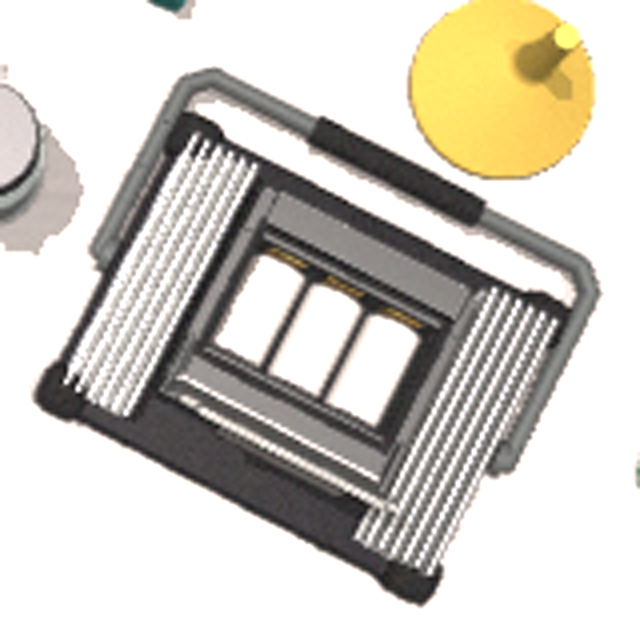

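View pics/scene1.png

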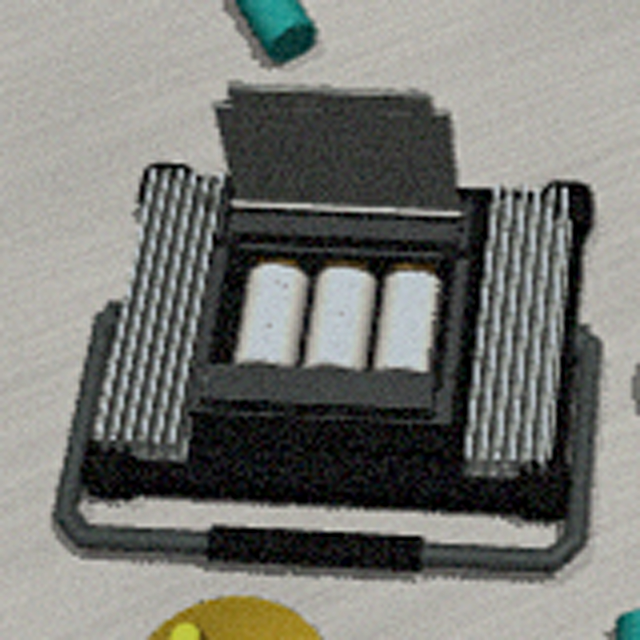

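```bash
cat > wf.py <<'E'
from h import *
def wire(th=1.75,sl=0):
    L=[]
    def rect(x0,x1,y0,y1,z): 
        c=[(x0,y0,z),(x1,y0,z),(x1,y1,z),(x0,y1,z)]; 
        for i in range(4): L.append((c[i],c[(i+1)%4]))
    rect(-95,95,-125,125,22); rect(48,62,-59,59,76); rect(-62,70,-68,68,62)
    L.append(((130,-100,12),(130,100,12)));L.append(((0,140,12),(90,140,12)));L.append(((0,-140,12),(90,-140,12)))
    for y in(-37,0,37): L.append(((-30,y,55.5),(30,y,55.5)))
    h=np.array([-50+sl,0,65]); ex=np.array([np.cos(th),0,np.sin(th)]);ez=np.array([-np.sin(th),0,np.cos(th)])
    D=lambda a,y,z: tuple(h+a*ex+z*ez+np.array([0,y,0]))
    for z in(0,5):
        c=[D(0,-61,z),D(94,-61,z),D(94,61,z),D(0,61,z)]
        for i in range(4): L.append((c[i],c[(i+1)%4]))
    return L
def l2w(P,x,y,yaw):
    c,s=np.cos(yaw),np.sin(yaw); return np.atleast_2d(P)@np.array([[c,-s,0],[s,c,0],[0,0,1]]).T+[x,y,0]
def draw(img,K,T,pose,name,crop,sc,th=1.75,sl=0):
    im=img[:,:,::-1]; x0,y0,x1,y1=crop; im=cv2.resize(im[y0:y1,x0:x1],None,fx=sc,fy=sc,interpolation=cv2.INTER_CUBIC)
    im=np.clip(im*1.8,0,255).astype(np.uint8)
    for a,b in wire(th,sl):
        p=(proj(l2w([a,b],*pose),K,T)-[x0,y0]+.5)*sc
        cv2.line(im,tuple(map(int,p[0])),tuple(map(int,p[1])),(0,0,255),1)
    cv2.imwrite("pics/"+name,im)
E
python3 - <<'E'
from wf import *
pose=(600,-104,np.radians(-27.2))
img,K,T=cam("top"); draw(img,K,T,pose,"top2.png",[320,120,480,280],4)
img,K,T=cam("scene"); draw(img,K,T,pose,"scene2.png",[150,150,310,310],4)
E
```

```text
(no output)
```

View pics/top2.png

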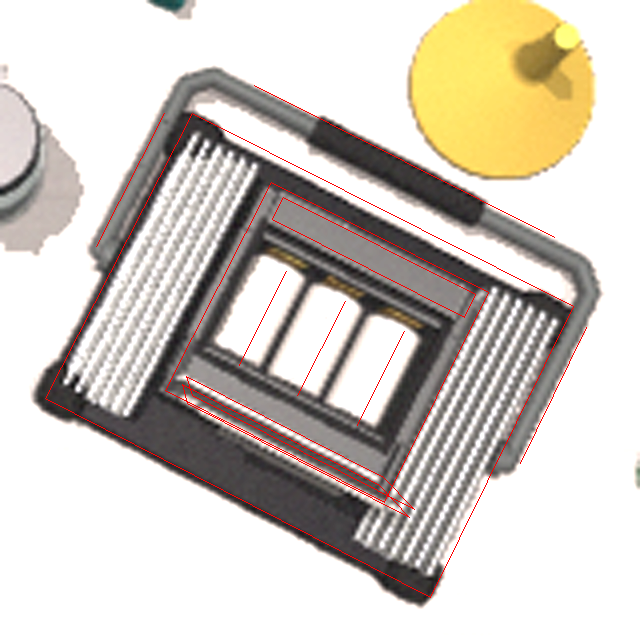

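View pics/scene2.png

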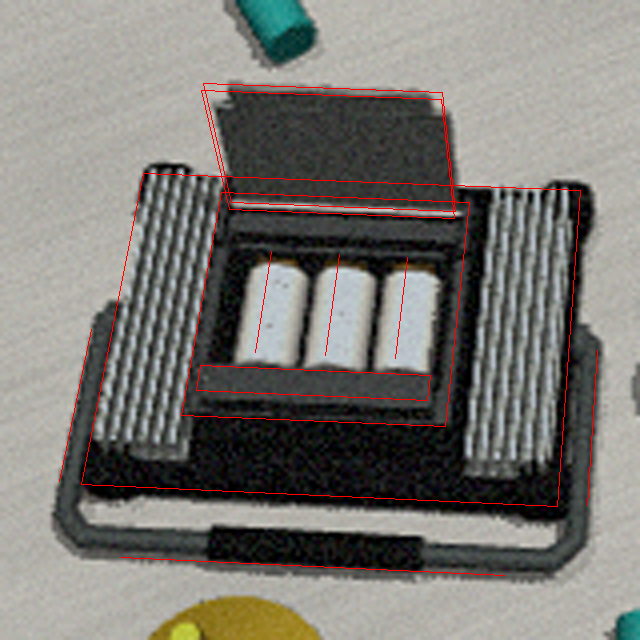

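```bash
python3 - <<'E'
from wf import *
s=ctrl.sense(); q=s["ee_rot"]; M=R.from_quat(q[[1,2,3,0]]).as_matrix(); print(M.round(3), s["time_s"])
pose=(602,-100,np.radians(-27.2))
for n,cr in (("top",[320,120,480,280]),("scene",[150,150,310,310])):
    img,K,T=cam(n); draw(img,K,T,pose,n+"3.png",cr,4)
    print(n,[proj(l2w([p],*pose),K,T).round(1).tolist() for p in [(-50,0,65),(-66.8,0,157.5)]])
u=np.array([np.cos(pose[2]),np.sin(pose[2])])
print("yaw of tool z",np.degrees(np.arctan2(M[1,2],M[0,2])),"tool x",np.degrees(np.arctan2(M[1,0],M[0,0])))
E
```

```text
[[ 0.384 -0.    -0.923]
 [ 0.923 -0.     0.384]
 [-0.    -1.    -0.   ]] 1.25
top [[[388.9, 225.3]], [[393.2, 231.5]]]
scene [[[237.0, 203.0]], [[232.0, 173.3]]]
yaw of tool z 157.4374376057585 tool x 67.43743758661635
```

View pics/top3.png

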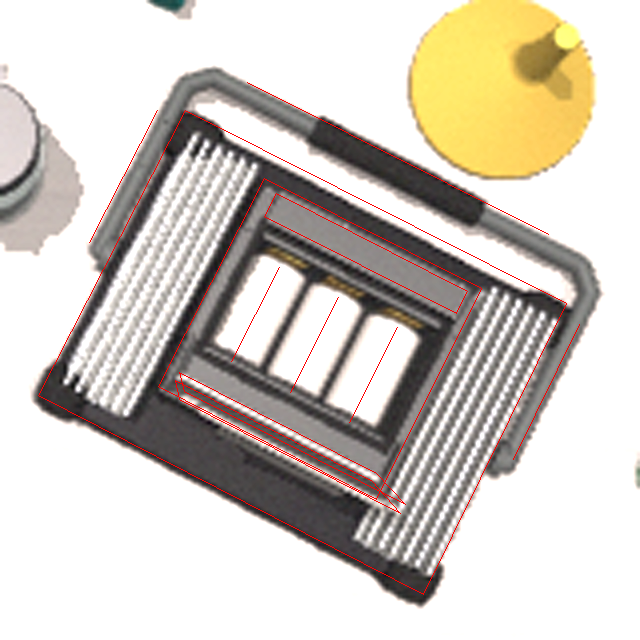

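View pics/scene3.png

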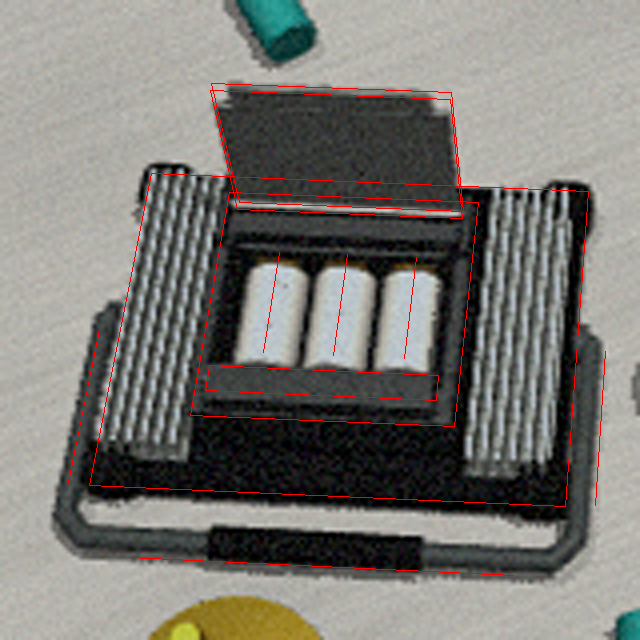

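jog_arm:
  targets:
    - {"offset": [-0.025, 0, -0.031], "yaw": 0.01}
    - {"offset": [-0.05, 0, -0.062], "yaw": 0.02}
    - {"offset": [-0.075, 0, -0.093], "yaw": 0.03}
    - {"offset": [-0.1, 0, -0.124], "yaw": 0.04}
    - {"offset": [-0.125, 0, -0.155], "yaw": 0.05}
    - {"offset": [-0.15, 0, -0.186], "yaw": 0.06}
    - {"offset": [-0.175, 0, -0.217], "yaw": 0.07}
    - {"offset": [-0.2, 0, -0.248], "yaw": 0.08}
    - {"offset": [-0.225, 0, -0.279], "yaw": 0.081}
    - {"offset": [-0.25, 0, -0.31], "yaw": 0.081}
    - {"offset": [-0.27, 0, -0.335], "yaw": 0.081}
    - {"offset": [-0.28, 0, -0.348], "yaw": 0.081}
  fingers: 0.0
  grip_force: 40

```text
time_s: 2.35
eef_pos: [416.7, 89.7, 219.5]
ee_rot: [-0.604, 0.604, 0.368, -0.367]
force: [-1.4, 0.3, 0.8]
grip_width: 0.001
```

```bash
cat > st.py <<'E'
from wf import *
import sys
pose=(601,-102,np.radians(-27.2))
s=ctrl.sense(); q=s["ee_rot"]; M=R.from_quat(q[[1,2,3,0]]).as_matrix()
print("t",s["time_s"],"eef",s["eef_pos"].round(1),"F",s["force"].round(2),"zyaw",np.degrees(np.arctan2(M[1,2],M[0,2])).round(2))
c,sn=np.cos(pose[2]),np.sin(pose[2])
Rl=np.array([[c,-sn,0],[sn,c,0],[0,0,1]])
print("eef in lamp",(Rl.T@(s["eef_pos"]-[pose[0],pose[1],0])).round(1),"F lamp",(Rl.T@s["force"]).round(2))
if len(sys.argv)>3:
    t=Rl@np.array(list(map(float,sys.argv[1:4])))+[pose[0],pose[1],0]
    print("offset to",(M.T@(t-s["eef_pos"])/1000).round(4),"yaw",np.radians(((np.degrees(np.arctan2(M[1,2],M[0,2]))-152.8+180)%360)-180).round(3))
E
python3 st.py -125 0 219; python3 - <<'E'
from h import *
img,K,T=cam("wrist"); save(img,"w1.png")
E
```

```text
t 2.35 eef [416.7  89.7 219.5] F [-1.37  0.29  0.76] zyaw 152.63
eef in lamp [-251.6   86.3  219.5] F lamp [-1.35 -0.37  0.76]
offset to [-0.0859  0.0006 -0.1268] yaw -0.003
```

View pics/w1.png

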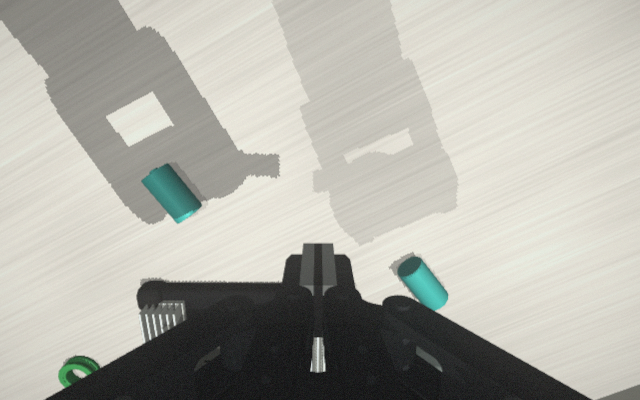

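jog_arm:
  targets:
    - {"offset": [-0.022, 0, -0.032], "yaw": 0}
    - {"offset": [-0.044, 0, -0.064], "yaw": 0}
    - {"offset": [-0.066, 0, -0.096], "yaw": 0}
    - {"offset": [-0.086, 0, -0.126], "yaw": 0}
    - {"offset": [-0.086, 0, -0.126], "yaw": 0}

```text
time_s: 2.82
eef_pos: [491.5, -49.6, 219.1]
ee_rot: [-0.604, 0.606, 0.366, -0.366]
force: [0.7, 0.7, -1.0]
grip_width: -0.003
```

```bash
python3 st.py -100 0 162; python3 - <<'E'
from wf import *
img,K,T=cam("wrist"); save(img,"w2.png")
pose=(601,-102,np.radians(-27.2))
img,K,T=cam("scene"); draw(img,K,T,pose,"s4.png",[120,100,320,260],4)
E
```

```text
t 2.8167 eef [491.5 -49.6 219.1] F [ 0.72  0.68 -1.  ] zyaw 152.35
eef in lamp [-121.3   -3.4  219.1] F lamp [ 0.33  0.94 -1.  ]
offset to [ 0.0037  0.0571 -0.0212] yaw -0.008
```

View pics/w2.png

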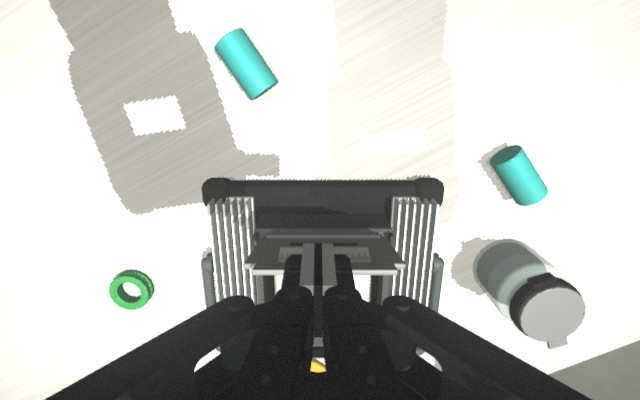

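View pics/s4.png

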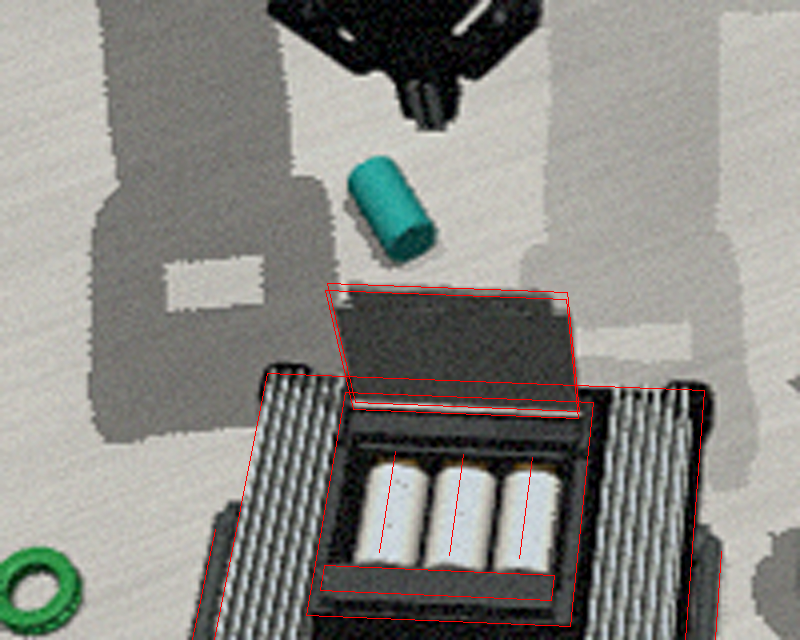

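jog_arm:
  targets:
    - {"offset": [0.0015, 0.02, 0], "yaw": -0.004}
    - {"offset": [0.0034, 0.045, -0.01], "yaw": -0.008}
    - {"offset": [0.0034, 0.057, -0.02], "yaw": -0.008}
    - {"offset": [0.0034, 0.057, -0.026], "yaw": -0.008}
    - {"offset": [0.0034, 0.057, -0.026], "yaw": -0.008}

```text
time_s: 3.33
eef_pos: [514.6, -54.0, 162.4]
ee_rot: [-0.603, 0.603, 0.369, -0.37]
force: [0.7, 0.0, 0.3]
grip_width: 0.002
```

```bash
python3 st.py -66 0 162; python3 - <<'E'
from wf import *
img,K,T=cam("wrist"); save(img,"w3.png",crop=[170,150,470,400],scale=2)
pose=(601,-102,np.radians(-27.2))
img,K,T=cam("scene"); draw(img,K,T,pose,"s5.png",[150,110,310,250],4)
E
```

```text
t 3.3333 eef [514.6 -54.  162.4] F [0.68 0.03 0.3 ] zyaw 153.01
eef in lamp [-98.8   3.2 162.4] F lamp [0.59 0.34 0.3 ]
offset to [-0.0033  0.0004 -0.0328] yaw 0.004
```

View pics/w3.png

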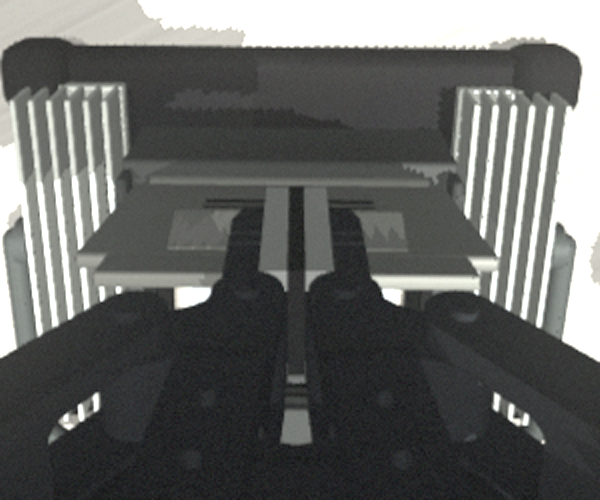

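View pics/s5.png

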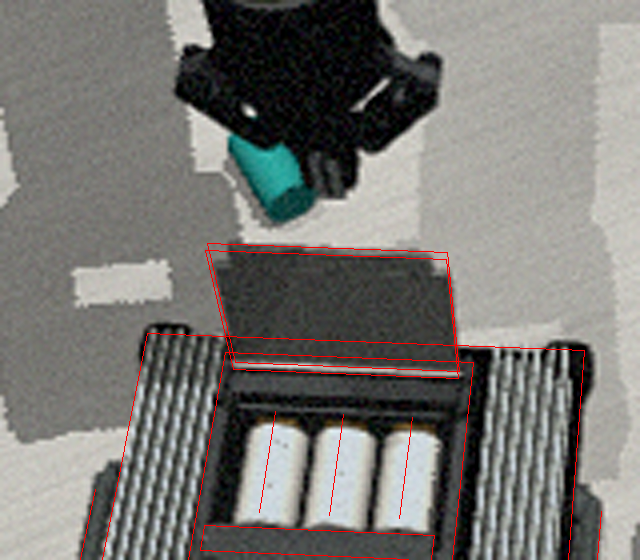

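jog_arm:
  targets:
    - {"offset": [-0.001, 0, -0.005], "yaw": 0}
    - {"offset": [-0.002, 0, -0.009], "yaw": 0}
    - {"offset": [-0.003, 0, -0.013], "yaw": 0}
    - {"offset": [-0.003, 0, -0.017], "yaw": 0}
    - {"offset": [-0.003, 0, -0.021], "yaw": 0}
    - {"offset": [-0.003, 0, -0.025], "yaw": 0}
    - {"offset": [-0.003, 0, -0.028], "yaw": 0}
    - {"offset": [-0.003, 0, -0.031], "yaw": 0}
    - {"offset": [-0.003, 0, -0.034], "yaw": 0}
    - {"offset": [-0.003, 0, -0.037], "yaw": 0}
    - {"offset": [-0.003, 0, -0.039], "yaw": 0}
    - {"offset": [-0.003, 0, -0.039], "yaw": 0}

```text
time_s: 4.43
eef_pos: [548.0, -74.6, 163.4]
ee_rot: [-0.602, 0.603, 0.37, -0.369]
force: [0.4, 0.2, -0.5]
grip_width: 0.002
```

```bash
python3 st.py -36 0 158; python3 - <<'E'
from wf import *
img,K,T=cam("wrist"); save(img,"w4.png",crop=[170,150,470,400],scale=2)
pose=(601,-102,np.radians(-27.2))
img,K,T=cam("scene"); draw(img,K,T,pose,"s6.png",[150,110,310,250],4)
E
```

```text
t 4.4333 eef [548.  -74.6 163.4] F [ 0.36  0.2  -0.55] zyaw 152.99
eef in lamp [-59.6   0.2 163.4] F lamp [ 0.22  0.34 -0.55]
offset to [-0.0002  0.0054 -0.0236] yaw 0.003
```

View pics/w4.png

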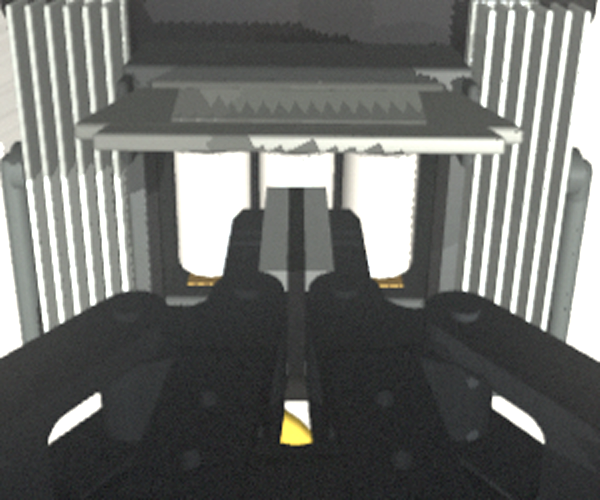

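View pics/s6.png

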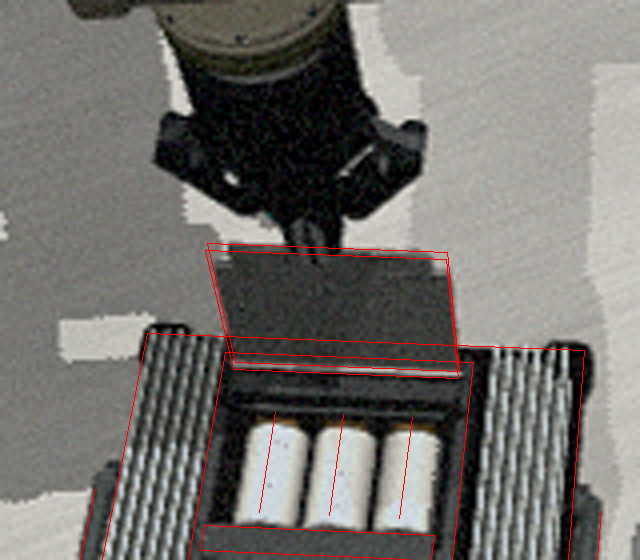

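```bash
python3 - <<'E'
from wf import *
s=ctrl.sense(); q=s["ee_rot"]; M=R.from_quat(q[[1,2,3,0]]).as_matrix()
for n in ("scene","wrist","top"):
    img,K,T=cam(n)
    for P in [(0,17,0),(0,17,-11),(0,17,11),(0,0,0),(0,-15,11),(9,17,11),(9,17,-11),(-9,17,-11)]:
        print(n,P,proj(M@np.array(P)+s["eef_pos"],K,T).round(1))
    if n=="scene": 
        P=[M@np.array(p)+s["eef_pos"] for p in [(0,17,0),(0,17,-11),(0,17,11),(0,0,0)]]
        save(img,"s7.png",pts=proj(P,K,T),crop=[190,130,270,190],scale=8)
    if n=="top": save(img,"t7.png",crop=[350,170,450,250],scale=7)
E
```

```text
scene (0, 17, 0) [[231.4 179.1]]
scene (0, 17, -11) [[230.7 183.7]]
scene (0, 17, 11) [[232.  174.5]]
scene (0, 0, 0) [[230.2 174.5]]
scene (0, -15, 11) [[229.8 165.8]]
scene (9, 17, 11) [[236.4 174.7]]
scene (9, 17, -11) [[235.1 183.8]]
scene (-9, 17, -11) [[226.3 183.5]]
wrist (0, 17, 0) [[318.5 236. ]]
wrist (0, 17, -11) [[318.5 254.4]]
wrist (0, 17, 11) [[318.5 217. ]]
wrist (0, 0, 0) [[318.6 250.6]]
wrist (0, -15, 11) [[318.7 243.7]]
wrist (9, 17, 11) [[335.5 217. ]]
wrist (9, 17, -11) [[334.9 254.4]]
wrist (-9, 17, -11) [[302.  254.4]]
top (0, 17, 0) [[394.6 229. ]]
top (0, 17, -11) [[397.1 224.1]]
top (0, 17, 11) [[392.2 233.9]]
top (0, 0, 0) [[396.2 228.8]]
top (0, -15, 11) [[395.2 233.7]]
top (9, 17, 11) [[388.2 231.8]]
top (9, 17, -11) [[393. 222.]]
top (-9, 17, -11) [[401.1 226.1]]
```

View pics/s7.png

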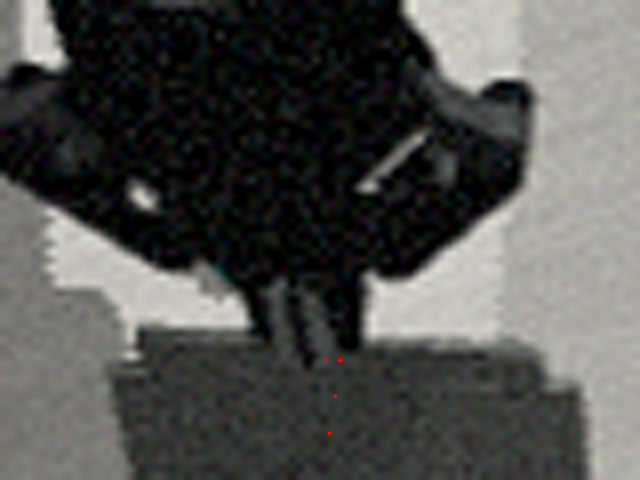

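View pics/t7.png

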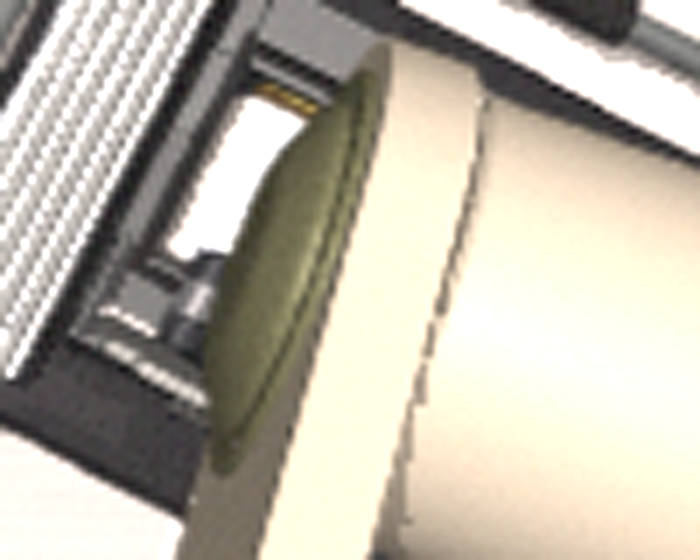

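jog_arm:
  targets:
    - {"offset": [0, 0, 0.02], "yaw": 0}
    - {"offset": [0, 0, 0.04], "yaw": 0}
    - {"offset": [0, 0.005, 0.043], "yaw": 0}
    - {"offset": [0, 0.018, 0.043], "yaw": 0}
    - {"offset": [0, 0.033, 0.043], "yaw": 0}
    - {"offset": [0, 0.033, 0.043], "yaw": 0}

```text
time_s: 5.18
eef_pos: [508.4, -54.6, 128.1]
ee_rot: [0.603, -0.602, -0.369, 0.37]
force: [-1.2, -0.0, -0.0]
grip_width: -0.0
```

```bash
python3 st.py -70 0 130; python3 - <<'E'
from wf import *
img,K,T=cam("wrist"); save(img,"w5.png",crop=[170,150,470,400],scale=2)
pose=(601,-102,np.radians(-27.2))
img,K,T=cam("scene"); draw(img,K,T,pose,"s8.png",[150,110,310,250],4)
E
```

```text
t 5.1833 eef [508.4 -54.6 128.1] F [-1.24 -0.   -0.02] zyaw 153.0
eef in lamp [-104.    -0.2  128.1] F lamp [-1.1  -0.57 -0.02]
offset to [ 0.    -0.002 -0.034] yaw 0.003
```

View pics/w5.png

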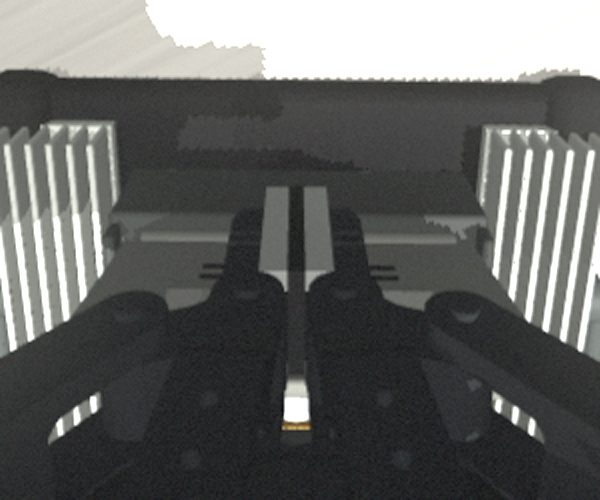

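View pics/s8.png

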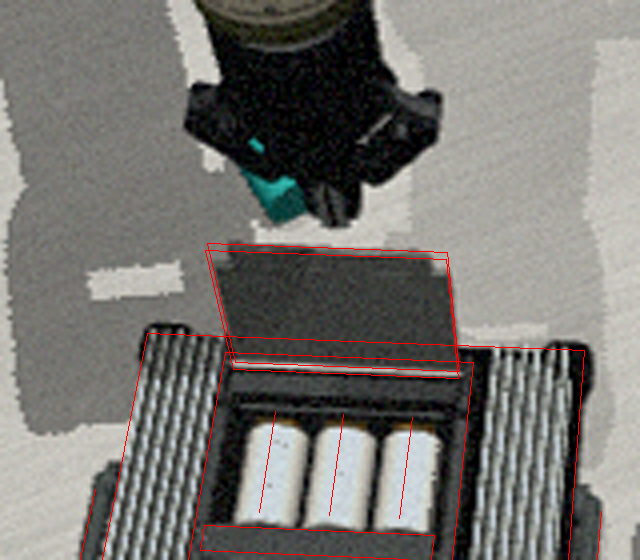

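jog_arm:
  targets:
    - {"offset": [0, -0.001, -0.005], "yaw": 0}
    - {"offset": [0, -0.002, -0.009], "yaw": 0}
    - {"offset": [0, -0.002, -0.013], "yaw": 0}
    - {"offset": [0, -0.002, -0.017], "yaw": 0}
    - {"offset": [0, -0.002, -0.021], "yaw": 0}
    - {"offset": [0, -0.002, -0.024], "yaw": 0}
    - {"offset": [0, -0.002, -0.027], "yaw": 0}
    - {"offset": [0, -0.002, -0.03], "yaw": 0}
    - {"offset": [0, -0.002, -0.033], "yaw": 0}
    - {"offset": [0, -0.002, -0.036], "yaw": 0}
    - {"offset": [0, -0.002, -0.038], "yaw": 0}

```text
time_s: 6.2
eef_pos: [543.8, -72.4, 132.5]
ee_rot: [-0.603, 0.603, 0.37, -0.369]
force: [-0.8, -0.3, 0.1]
grip_width: 0.002
```

```bash
python3 st.py -40 0 128; python3 - <<'E'
from wf import *
img,K,T=cam("wrist"); save(img,"w6.png",crop=[170,150,470,400],scale=2)
pose=(601,-102,np.radians(-27.2))
img,K,T=cam("scene"); draw(img,K,T,pose,"s9.png",[150,110,310,250],4)
E
```

```text
t 6.2 eef [543.8 -72.4 132.5] F [-0.79 -0.26  0.07] zyaw 153.0
eef in lamp [-64.5   0.2 132.5] F lamp [-0.59 -0.59  0.07]
offset to [-0.0003  0.0045 -0.0244] yaw 0.003
```

View pics/w6.png

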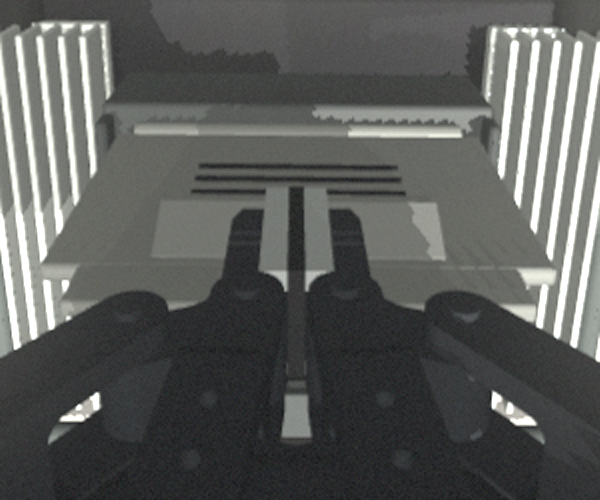

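View pics/s9.png

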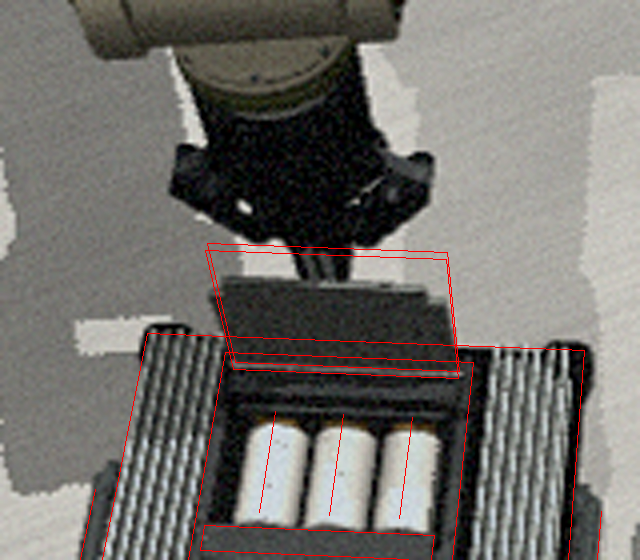

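```bash
cat > th.py <<'E'
from wf import *
def tab(ths,sl=0,pose=(601,-102,np.radians(-27.2))):
    img,K,T=cam("scene")
    for th in ths:
        h=np.array([-50+sl,0,65]); ex=np.array([np.cos(th),0,np.sin(th)]);ez=np.array([-np.sin(th),0,np.cos(th)])
        P=[h+94*ex+k*ez+[0,y,0] for k in (0,5) for y in (-61,61)]
        print(th,(proj(l2w(P,*pose),K,T)).round(1).tolist())
E
python3 -c "
from th import *
tab([1.2,1.3,1.4,1.5,1.75])"
```

```text
1.2 [[197.4, 195.0], [258.8, 197.5], [197.6, 192.5], [258.9, 195.0]]
1.3 [[197.8, 190.4], [259.1, 192.8], [198.1, 187.9], [259.2, 190.4]]
1.4 [[198.3, 185.9], [259.4, 188.3], [198.6, 183.5], [259.6, 186.0]]
1.5 [[199.0, 181.6], [259.8, 184.0], [199.3, 179.4], [260.1, 181.8]]
1.75 [[200.9, 172.1], [261.1, 174.5], [201.4, 170.3], [261.3, 172.6]]
```

jog_arm:
  targets:
    - {"offset": [0, 0, -0.004], "yaw": 0}
    - {"offset": [0, 0, -0.008], "yaw": 0}
    - {"offset": [0, 0.0005, -0.012], "yaw": 0}
    - {"offset": [0, 0.001, -0.016], "yaw": 0}
    - {"offset": [0, 0.0015, -0.02], "yaw": 0}
    - {"offset": [0, 0.0025, -0.0255], "yaw": 0}
    - {"offset": [0, 0.004, -0.03], "yaw": 0}
    - {"offset": [0, 0.006, -0.034], "yaw": 0}
    - {"offset": [0, 0.008, -0.038], "yaw": 0}
    - {"offset": [0, 0.0105, -0.042], "yaw": 0}
    - {"offset": [0, 0.0135, -0.046], "yaw": 0}
    - {"offset": [0, 0.0145, -0.048], "yaw": 0}

```text
time_s: 7.35
eef_pos: [586.7, -94.4, 117.5]
ee_rot: [-0.603, 0.603, 0.37, -0.369]
force: [-0.6, -0.3, 0.2]
grip_width: -0.001
```

```bash
python3 st.py 2 0 102; python3 - <<'E'
from th import *
img,K,T=cam("wrist"); save(img,"w7.png",crop=[170,150,470,400],scale=2)
pose=(601,-102,np.radians(-27.2))
img,K,T=cam("scene"); draw(img,K,T,pose,"s10.png",[150,110,310,250],4,th=0.9)
tab([.8,.9,1,1.1])
E
```

```text
t 7.35 eef [586.7 -94.4 117.5] F [-0.6  -0.26  0.17] zyaw 152.99
eef in lamp [-16.2   0.3 117.5] F lamp [-0.41 -0.51  0.17]
offset to [-0.0003  0.0155 -0.0182] yaw 0.003
0.8 [[196.8, 213.8], [258.1, 216.4], [196.8, 211.4], [258.1, 213.9]]
0.9 [[196.8, 209.2], [258.2, 211.7], [196.8, 206.7], [258.2, 209.2]]
1 [[196.9, 204.5], [258.3, 207.0], [196.9, 201.9], [258.4, 204.5]]
1.1 [[197.1, 199.7], [258.5, 202.2], [197.2, 197.2], [258.6, 199.7]]
```

View pics/w7.png

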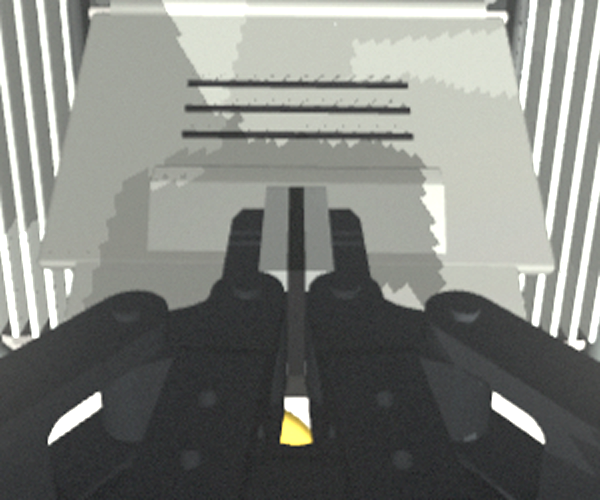

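View pics/s10.png

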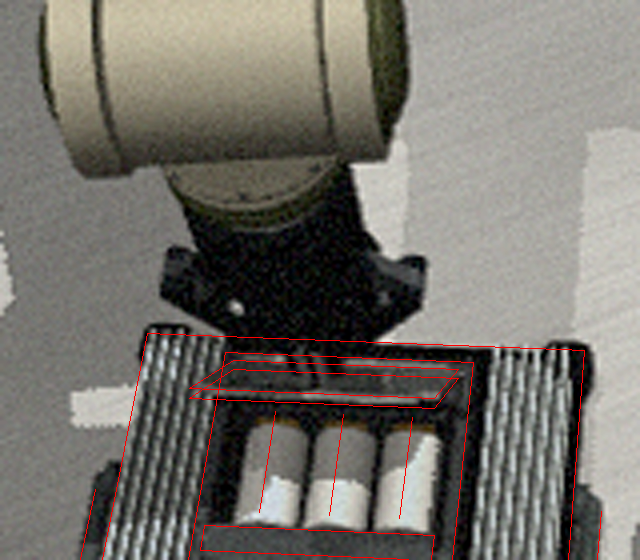

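jog_arm:
  targets:
    - {"offset": [0, 0.002, -0.003], "yaw": 0}
    - {"offset": [0, 0.0045, -0.006], "yaw": 0}
    - {"offset": [0, 0.007, -0.0095], "yaw": 0}
    - {"offset": [0, 0.0095, -0.0125], "yaw": 0}
    - {"offset": [0, 0.0125, -0.0155], "yaw": 0}
    - {"offset": [0, 0.0155, -0.018], "yaw": 0}
    - {"offset": [0, 0.0185, -0.02], "yaw": 0}
    - {"offset": [0, 0.0215, -0.022], "yaw": 0}
    - {"offset": [0, 0.025, -0.024], "yaw": 0}
    - {"offset": [0, 0.0285, -0.026], "yaw": 0}
    - {"offset": [0, 0.032, -0.0275], "yaw": 0}
    - {"offset": [0, 0.034, -0.028], "yaw": 0}

```text
time_s: 8.5
eef_pos: [611.7, -107.1, 83.6]
ee_rot: [-0.602, 0.603, 0.37, -0.369]
force: [1.9, -2.2, 1.4]
grip_width: 0.002
```

```bash
python3 st.py 13 0 72; python3 - <<'E'
from th import *
img,K,T=cam("wrist"); save(img,"w8.png",crop=[170,150,470,400],scale=2)
pose=(601,-102,np.radians(-27.2))
img,K,T=cam("scene"); draw(img,K,T,pose,"s11.png",[150,130,310,270],4,th=0.35)
E
```

```text
t 8.5 eef [ 611.7 -107.1   83.6] F [ 1.88 -2.18  1.4 ] zyaw 152.99
eef in lamp [11.8  0.3 83.6] F lamp [ 2.67 -1.08  1.4 ]
offset to [-0.0003  0.0116 -0.0012] yaw 0.003
```

View pics/w8.png

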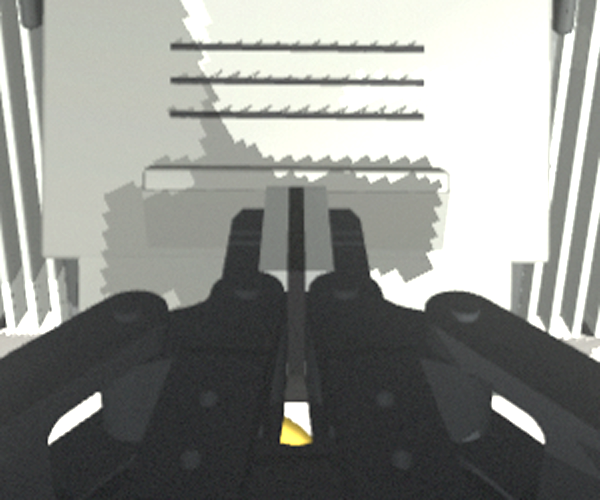

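View pics/s11.png

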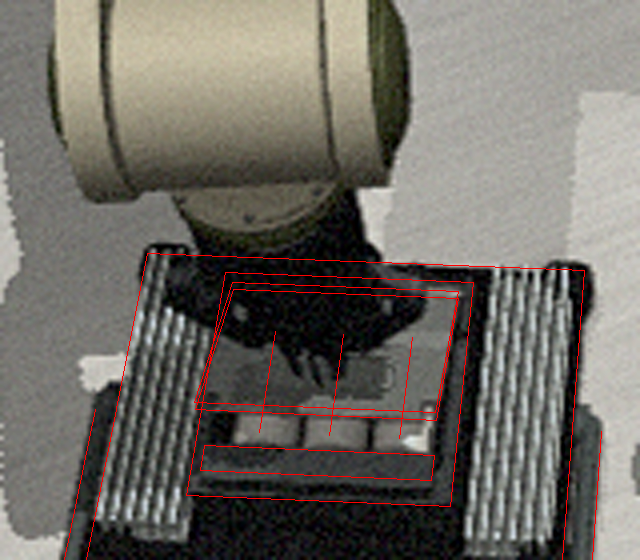

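jog_arm:
  targets:
    - {"offset": [0, 0.003, -0.001], "yaw": 0}
    - {"offset": [0, 0.006, -0.001], "yaw": 0}
    - {"offset": [0, 0.009, -0.001], "yaw": 0}
    - {"offset": [0, 0.011, 0.002], "yaw": 0}
    - {"offset": [0, 0.011, 0.005], "yaw": 0}
    - {"offset": [0, 0.011, 0.008], "yaw": 0}
    - {"offset": [0, 0.011, 0.011], "yaw": 0}
    - {"offset": [0, 0.011, 0.014], "yaw": 0}
    - {"offset": [0, 0.011, 0.018], "yaw": 0}
    - {"offset": [0, 0.011, 0.022], "yaw": 0}
    - {"offset": [0, 0.011, 0.026], "yaw": 0}
    - {"offset": [0, 0.011, 0.028], "yaw": 0}

```text
time_s: 9.6
eef_pos: [585.8, -93.8, 72.5]
ee_rot: [-0.603, 0.603, 0.369, -0.369]
force: [0.0, -0.3, 2.5]
grip_width: 0.001
```

```bash
python3 st.py -16 0 72; python3 - <<'E'
from th import *
img,K,T=cam("wrist"); save(img,"w9.png",crop=[170,150,470,400],scale=2)
pose=(601,-102,np.radians(-27.2))
img,K,T=cam("scene"); draw(img,K,T,pose,"s12.png",[150,130,310,270],4,th=0.25)
E
```

```text
t 9.6 eef [585.8 -93.8  72.5] F [ 0.04 -0.34  2.54] zyaw 153.0
eef in lamp [-17.3   0.3  72.5] F lamp [ 0.19 -0.28  2.54]
offset to [-0.0003  0.0005 -0.0013] yaw 0.003
```

View pics/w9.png

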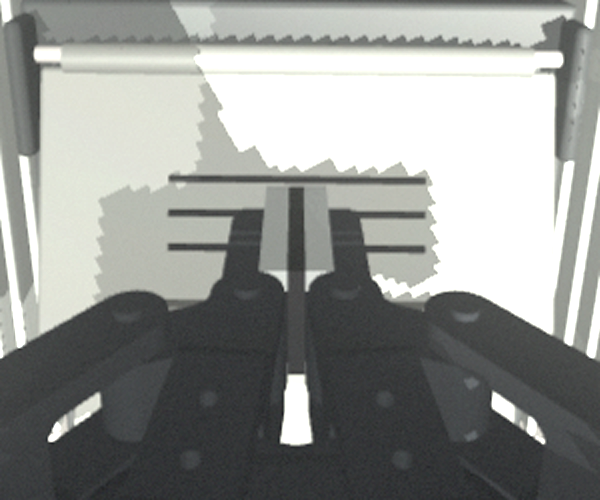

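View pics/s12.png

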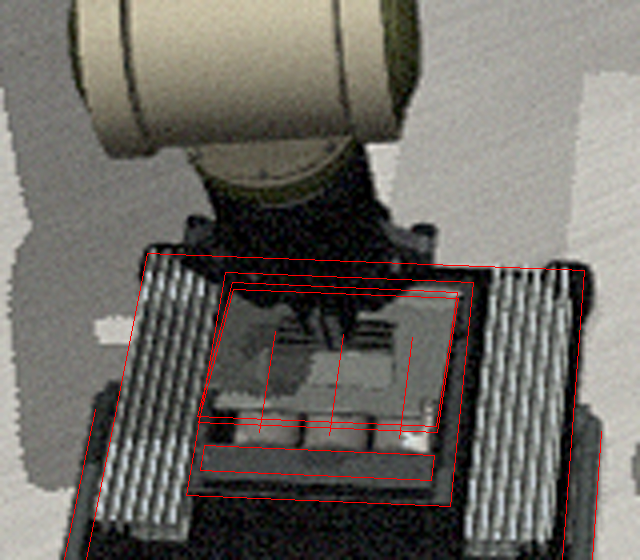

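jog_arm:
  targets:
    - {"offset": [0, 0.002, 0], "yaw": 0}
    - {"offset": [0, 0.004, 0], "yaw": 0}
    - {"offset": [0, 0.006, 0], "yaw": 0}
    - {"offset": [0, 0.008, 0], "yaw": 0}
    - {"offset": [0, 0.01, 0], "yaw": 0}
    - {"offset": [0, 0.012, 0], "yaw": 0}
    - {"offset": [0, 0.013, 0], "yaw": 0}
    - {"offset": [0, 0.013, 0], "yaw": 0}

```text
time_s: 10.37
eef_pos: [585.8, -93.9, 59.2]
ee_rot: [0.603, -0.603, -0.369, 0.37]
force: [1.2, -1.0, 2.1]
grip_width: -0.003
```

```bash
python3 st.py -16 0 56; python3 - <<'E'
from th import *
img,K,T=cam("wrist"); save(img,"w10.png",crop=[170,150,470,400],scale=2)
pose=(601,-102,np.radians(-27.2))
img,K,T=cam("scene"); draw(img,K,T,pose,"s13.png",[150,130,310,270],4,th=0.05)
E
```

```text
t 10.3667 eef [585.8 -93.9  59.2] F [ 1.15 -1.01  2.07] zyaw 153.0
eef in lamp [-17.2   0.3  59.2] F lamp [ 1.49 -0.38  2.07]
offset to [-0.0003  0.0032 -0.0012] yaw 0.003
```

View pics/w10.png

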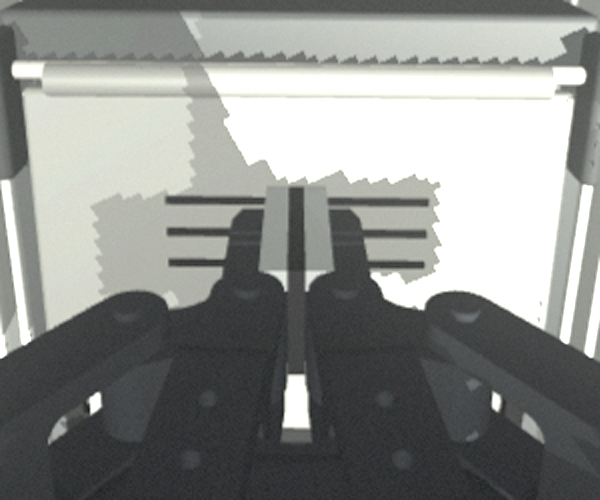

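View pics/s13.png

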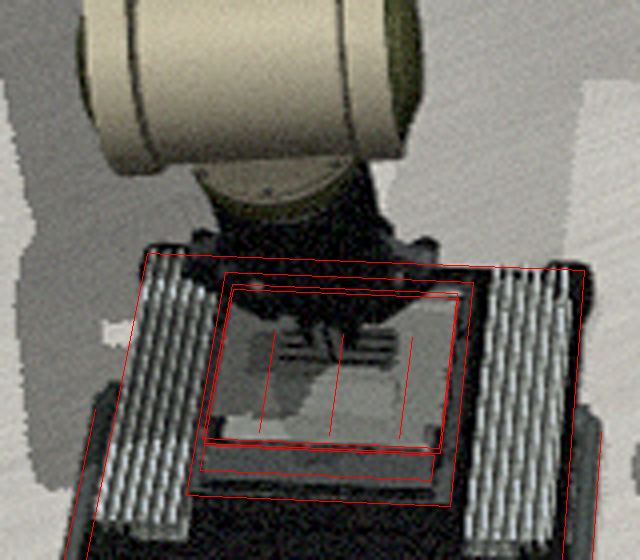

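jog_arm:
  targets:
    - {"offset": [0, 0.001, 0], "yaw": 0}
    - {"offset": [0, 0.002, 0], "yaw": 0}
    - {"offset": [0, 0.003, 0], "yaw": 0}
    - {"offset": [0, 0.004, 0], "yaw": 0}
    - {"offset": [0, 0.004, 0], "yaw": 0}

```text
time_s: 10.88
eef_pos: [586.1, -94.0, 56.9]
ee_rot: [-0.603, 0.603, 0.37, -0.369]
force: [-2.4, -0.3, 14.3]
grip_width: -0.002
```

```bash
python3 st.py -16 0 54; python3 st.py
```

```text
t 10.8833 eef [586.1 -94.   56.9] F [-2.4  -0.33 14.26] zyaw 153.01
eef in lamp [-16.9   0.3  56.9] F lamp [-1.99 -1.4  14.26]
offset to [-0.0003  0.0029 -0.0009] yaw 0.004
t 10.8833 eef [586.1 -94.   56.9] F [-2.4  -0.33 14.26] zyaw 153.01
eef in lamp [-16.9   0.3  56.9] F lamp [-1.99 -1.4  14.26]
```

```bash
python3 - <<'E'
from th import *
img,K,T=cam("wrist"); save(img,"w11.png",crop=[170,150,470,400],scale=2)
pose=(601,-102,np.radians(-27.2))
img,K,T=cam("scene"); save(img,"s14a.png",crop=[180,180,290,260],scale=7); draw(img,K,T,pose,"s14.png",[180,180,290,260],7,th=0.0)
E
```

```text
(no output)
```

View pics/s14a.png

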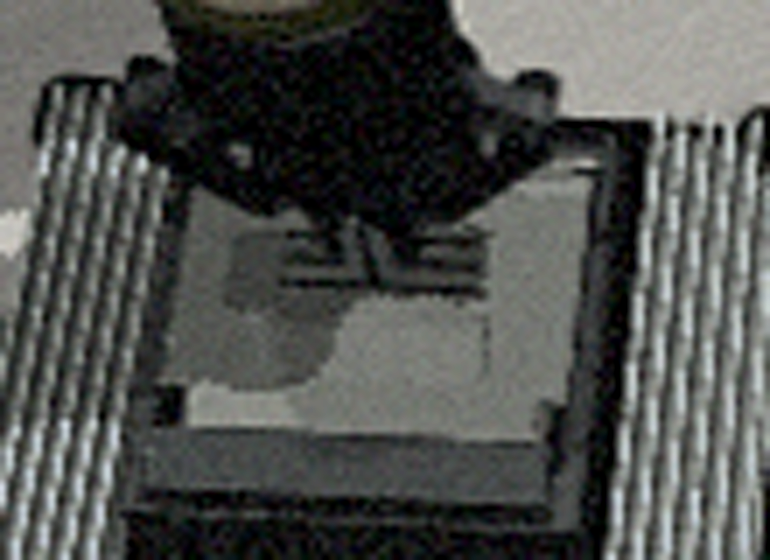

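View pics/s14.png

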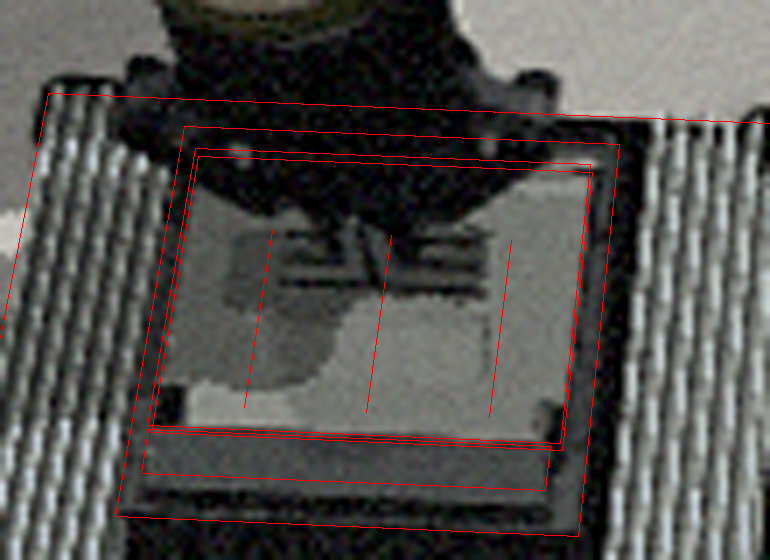

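View pics/w11.png

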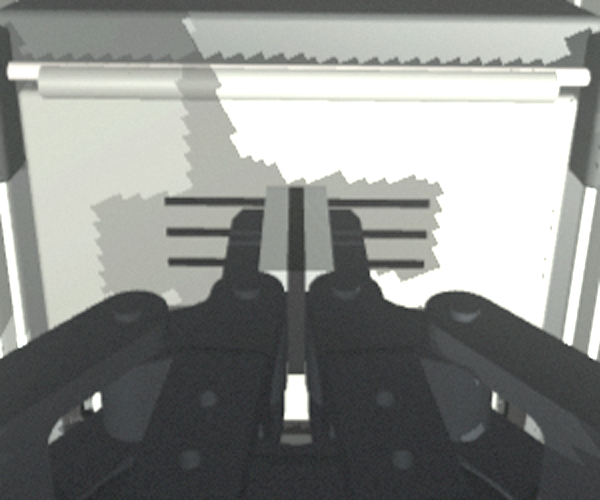

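jog_arm:
  targets:
    - {"offset": [0, 0.0015, -0.001], "yaw": 0}
    - {"offset": [0, 0.0015, -0.003], "yaw": 0}
    - {"offset": [0, 0.0015, -0.005], "yaw": 0}
    - {"offset": [0, 0.0015, -0.007], "yaw": 0}
    - {"offset": [0, 0.0015, -0.009], "yaw": 0}
    - {"offset": [0, 0.0015, -0.011], "yaw": 0}
    - {"offset": [0, 0.0015, -0.013], "yaw": 0}
    - {"offset": [0, 0.0015, -0.015], "yaw": 0}
    - {"offset": [0, 0.0015, -0.016], "yaw": 0}
    - {"offset": [0, 0.0015, -0.016], "yaw": 0}

```text
time_s: 11.82
eef_pos: [600.4, -101.4, 57.0]
ee_rot: [-0.602, 0.603, 0.37, -0.37]
force: [-4.4, 0.7, 15.6]
grip_width: -0.003
```

```bash
python3 st.py -16 0 54; python3 - <<'E'
from th import *
img,K,T=cam("wrist"); save(img,"w12.png",crop=[170,150,470,400],scale=2)
pose=(601,-102,np.radians(-27.2))
img,K,T=cam("scene"); save(img,"s15a.png",crop=[180,180,290,260],scale=7)
E
```

```text
t 11.8167 eef [ 600.4 -101.4   57. ] F [-4.39  0.65 15.56] zyaw 153.02
eef in lamp [-0.8  0.3 57. ] F lamp [-4.2  -1.42 15.56]
offset to [-0.0002  0.003   0.0152] yaw 0.004
```

View pics/s15a.png

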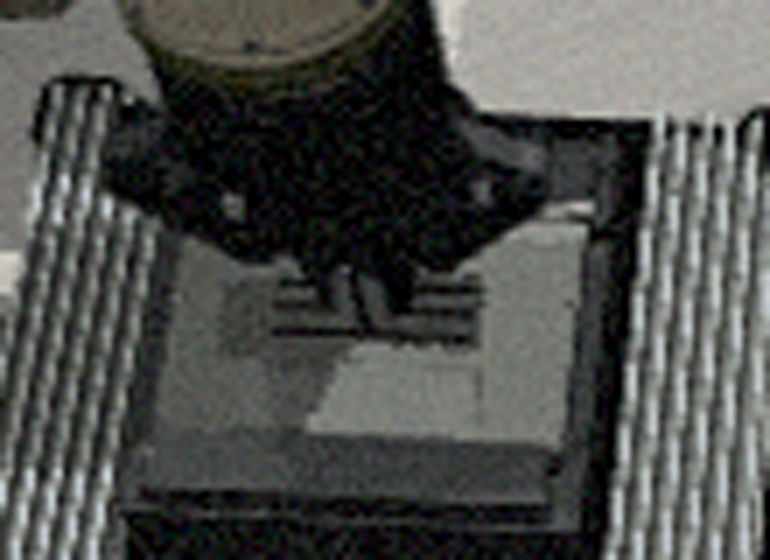

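View pics/w12.png

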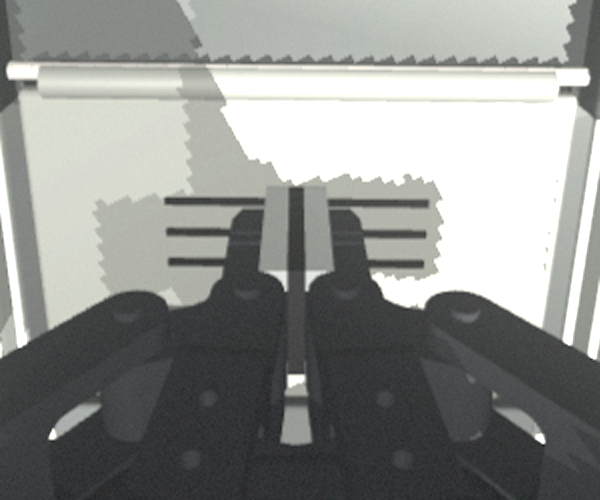

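jog_arm:
  targets:
    - {"offset": [0, 0.001, -0.002], "yaw": 0}
    - {"offset": [0, 0.001, -0.004], "yaw": 0}
    - {"offset": [0, 0.001, -0.006], "yaw": 0}
    - {"offset": [0, 0.001, -0.008], "yaw": 0}
    - {"offset": [0, 0.001, -0.01], "yaw": 0}
    - {"offset": [0, 0.001, -0.011], "yaw": 0}
    - {"offset": [0, 0.001, -0.012], "yaw": 0}
    - {"offset": [0, 0.001, -0.012], "yaw": 0}

```text
time_s: 12.58
eef_pos: [610.0, -105.9, 56.7]
ee_rot: [0.603, -0.602, -0.369, 0.37]
force: [-6.8, 3.3, 13.2]
grip_width: -0.007
```

```bash
python3 st.py -16 0 54; python3 - <<'E'
from th import *
img,K,T=cam("wrist"); save(img,"w13.png",crop=[170,150,470,400],scale=2)
pose=(601,-102,np.radians(-27.2))
img,K,T=cam("scene"); draw(img,K,T,pose,"s16.png",[180,180,290,260],7,th=0.0,sl=16)
E
```

```text
t 12.5833 eef [ 610.  -105.9   56.7] F [-6.79  3.26 13.19] zyaw 153.04
eef in lamp [ 9.8  0.6 56.7] F lamp [-7.53 -0.21 13.19]
offset to [-0.0005  0.0027  0.0258] yaw 0.004
```

View pics/s16.png

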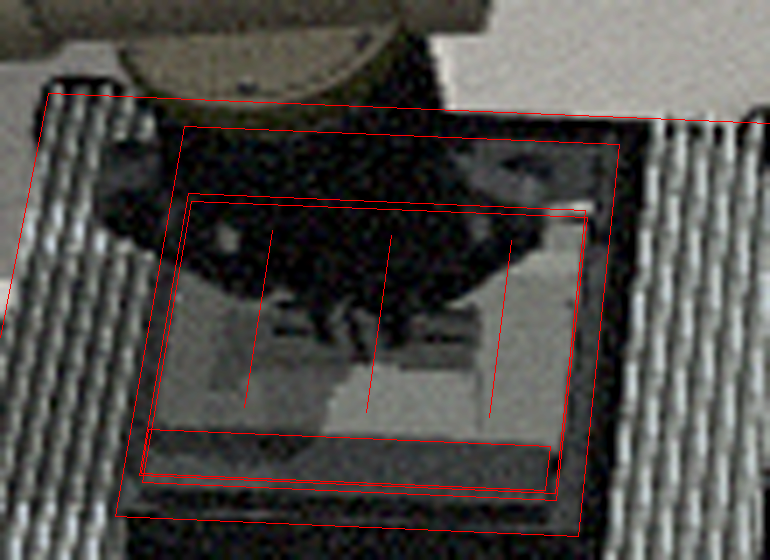

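View pics/w13.png

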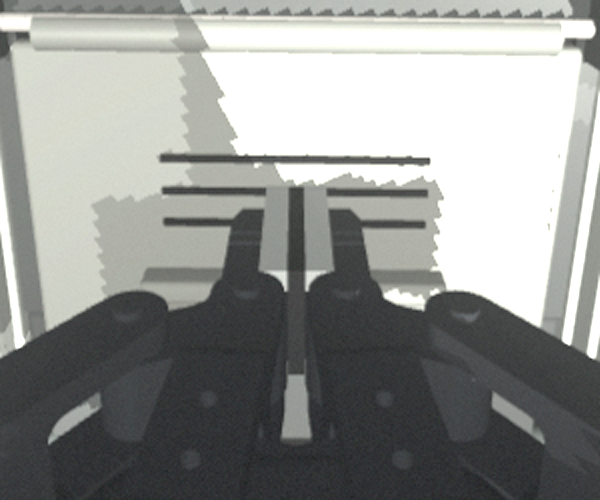

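jog_arm:
  targets:
    - {"offset": [0, 0.0008, -0.001], "yaw": 0}
    - {"offset": [0, 0.0008, -0.002], "yaw": 0}
    - {"offset": [0, 0.0008, -0.003], "yaw": 0}
    - {"offset": [0, 0.0008, -0.004], "yaw": 0}
    - {"offset": [0, 0.0008, -0.005], "yaw": 0}
    - {"offset": [0, 0.0008, -0.005], "yaw": 0}

```text
time_s: 13.18
eef_pos: [611.1, -106.3, 56.5]
ee_rot: [0.606, -0.599, -0.367, 0.373]
force: [-21.1, 7.4, 21.9]
grip_width: -0.001
```

```bash
python3 st.py -16 0 54
```

```text
t 13.1833 eef [ 611.1 -106.3   56.5] F [-21.14   7.42  21.85] zyaw 153.09
eef in lamp [10.9  0.8 56.5] F lamp [-22.19  -3.07  21.85]
offset to [-0.0007  0.0029  0.0269] yaw 0.005
```

jog_arm:
  targets:
    - {"offset": [0, 0, 0.0005], "yaw": 0}
    - {"offset": [0, -0.003, 0.0005], "yaw": 0}
    - {"offset": [0, -0.01, 0.0005], "yaw": 0}
    - {"offset": [0, -0.03, 0.0005], "yaw": 0}
    - {"offset": [0, -0.06, 0.0], "yaw": 0}
    - {"offset": [0, -0.09, 0.02], "yaw": 0}
    - {"offset": [0, -0.12, 0.06], "yaw": 0}
    - {"offset": [0, -0.14, 0.1], "yaw": 0}
    - {"offset": [0, -0.14, 0.14], "yaw": 0}
    - {"offset": [0, -0.14, 0.18], "yaw": 0}
    - {"offset": [0, -0.14, 0.2], "yaw": 0}
    - {"offset": [0, -0.14, 0.2], "yaw": 0}

```text
time_s: 14.18
eef_pos: [430.9, -14.2, 199.5]
ee_rot: [0.606, -0.599, -0.367, 0.373]
force: [-1.0, -0.8, -0.2]
grip_width: 0.003
```

```bash
python3 st.py; python3 - <<'E'
from th import *
pose=(601,-102,np.radians(-27.2))
img,K,T=cam("wrist"); save(img,"w14.png")
img,K,T=cam("scene"); draw(img,K,T,pose,"s17.png",[180,180,290,260],7,th=0.0,sl=16); save(img,"s17a.png")
img,K,T=cam("top"); draw(img,K,T,pose,"t17.png",[330,130,470,270],4,th=0.0,sl=16)
E
```

```text
t 14.1833 eef [430.9 -14.2 199.5] F [-0.96 -0.83 -0.2 ] zyaw 153.18
eef in lamp [-191.4    0.4  199.5] F lamp [-0.48 -1.17 -0.2 ]
```

View pics/s17.png

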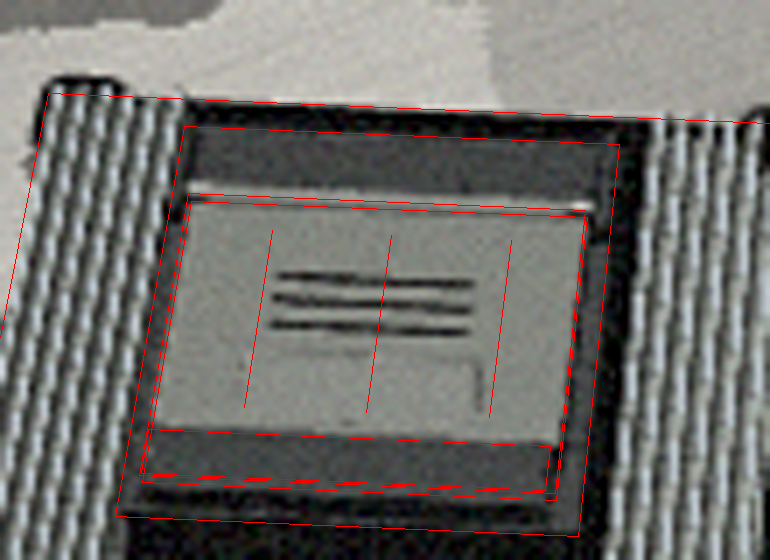

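View pics/s17a.png

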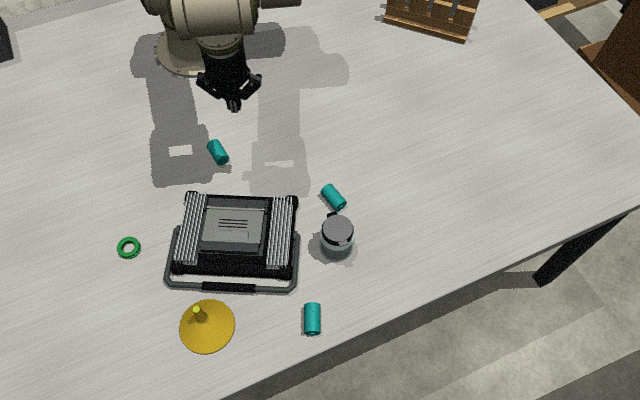

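View pics/t17.png

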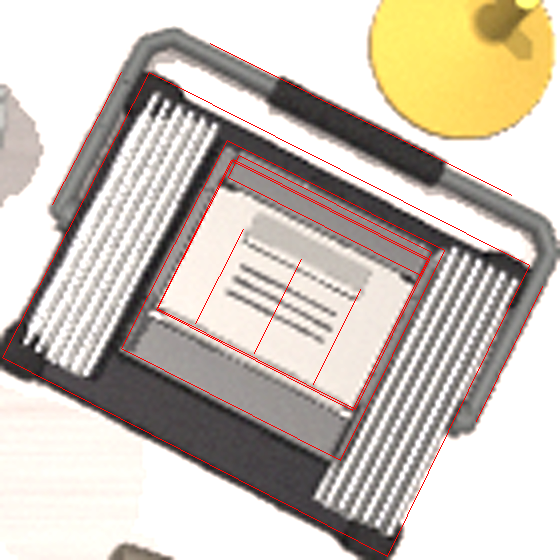

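View pics/w14.png

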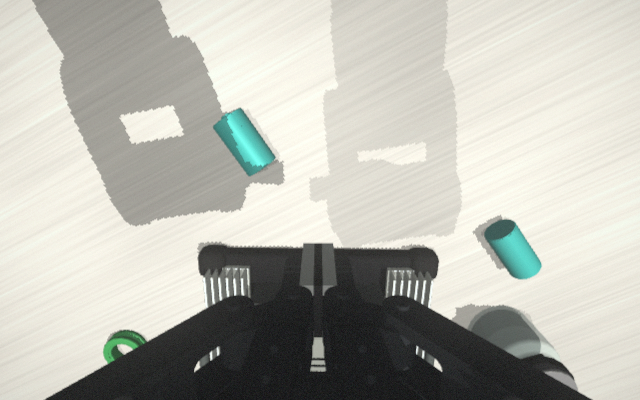

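```bash
python3 -c "
from rig import ctrl
print(ctrl.finish_job(), ctrl.sense()['time_s'])"
```

```text
the job is handed in; nothing more can be done
the job is handed in; nothing more can be done
```

The battery door is shut, and I have handed the job in; it reports no verdict. I used the closed fingertips only:

- **Swing down:** I pushed the open door over from behind, near its free edge.
- **Behind the step:** I drew the tips back over the thumb step to its steep side, then pressed the door flat with about 14 N.
- **Push home:** I pushed it under the lip. Friction from the pressed tips moved it most of the 16 mm. The tips then met the thumb step, and I pushed it against the stop with about 22 N sideways.
- **Release:** I lifted off straight up and moved clear.

**Last checks**
- **Door:** With the arm clear, the scene and top pictures show the door flat with its edge under the lip. It matches the model outline for flat and 16 mm home to about 1–2 mm, and it stayed shut after release.
- **Everything else:** The lamp, funnel, jar and grommet stand where they were in the pictures. The cells were not touched; they are under the door and could not be seen at the end.
- **Time and force:** I was clear at 14.2 s with only noise-level force on the wrist. The largest force I read was about 31 N.

**What disagreed:** In the wrist and scene pictures the closed fingertips appeared about 14 mm behind the tool centre point (TCP), not 17 mm ahead as stated. My first pass therefore went over the top of the door without touching it. I went by the pictures from then on, and contact with the door agreed with them.

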